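# Ready the jam pan: tip in the cherries and hang the probe thermometer

### The arm

A 7-joint arm with a two-finger parallel gripper is mounted at the origin on a cart in front of the work surface, level with it; the furniture and walls round the work are solid. World frame = base frame: x ahead of the robot, y to its left, z up, the work surface at z = 0. Lengths are in m, angles in rad, forces in N, time in s.
With the tool pointing down it reaches from about 0.4 to 0.875 m from the base axis. Payload 19.3 kg.
Tool frame: the origin (TCP) lies on the centre line of the jaws, within the pads' length; the fingertips stand 14 mm ahead of it and the grasp point (between the pads) lies 5 mm behind it; z points along the fingers, y is the line along which they close (so a half turn about z gives the same grasp; the last joint's range is limited). The gripper opens to 85 mm and grips with 20 to 120 N. Pads are 22 mm wide; open, the fingers measure 114 mm over their backs; the gripper's body (76 mm by 85 mm) begins 54 mm behind the grasp point. The pads swing forward as they close: fully open they stand 13 mm farther back than shut.
Start: joints at [-1.263, 0.521, -0.036, 1.599, 0.021, 1.021, -0.113], TCP at [0.231, 0.581, 0.245] pointing down, gripper open.
Joint ranges: [-2.91, 2.91], [-0.3, 2.13], [-1.5, 1.42], [0.17, 2.43], [-1.26, 4.41], [0.16, 1.93], [-2.52, 2.52]. Speed limits (rad/s): [1.89, 1.89, 2.39, 2.39, 3.01, 3.01, 3.01].

### API

Orientations are given as [roll, pitch, yaw] about the fixed x, y, z axes, in that order (R = Rz(yaw) Ry(pitch) Rx(roll)).
In Python, from workcell import bot, grab_frame, regions_of gives the robot as it stands. The module is installed in compiled form; this text tells all that it offers.
- The arm moves only by the tool play_rows, never from a script. Its argument "plan" is a list of rows, each a list of 3 entries, a list of its own where there are three numbers: the shift along the tool's x, y, z in units of 2.5 cm (1.0 is 2.5 cm), then the turn, a rotation vector about the tool's x, y, z in units of 0.15 rad (1.0 is 0.15 rad), then the closure, from -1 (fully open) to 1 (shut). In form: [[[tx, ty, tz], [rx, ry, rz], jaw], ...]. A call has 1 to 20 rows; each row shifts and turns the commanded pose from where the row before left it, along the tool's axes as they then stand; what a row does not reach is not made up. A row lasts 1/8 s, in which the tool goes at most 62.5 mm and 10.7 degrees, less where a joint would pass 70% of its speed; a pose out of reach is approached as far as the arm can. A call with a number of a shift or a turn outside -1 to 1 is refused whole. A call with a gripper value outside its range is refused whole. The fingers move at their own pace and stop on an object; "newtons" is the grip in N (left out, the last holds). Time passes only in rows, so rows that do not move let the fingers close. It gives the time, the measured TCP pose, the force, the opening and the grip force at its end, in the units of the state.
- bot.observe(): the state, without advancing time (a new reading comes with each control period).
- grab_frame(name): name is "scene" or "top" or "wrist"; returns a dict with "pixels" (480x640x3 uint8, red, green, blue), "depth" (480x640 float32, m along the optical axis (not along the pixel's ray), 0 where there is no reading), "camera_matrix" (3x3 intrinsics, pixels), "R" (3x3) and "t" (3): a world point X has camera coordinates R X + t. Camera axes: x right, y down, z forward; pixel columns grow to the right and rows downward; lengths in m; the calibration is good to about 2 mm. A picture is of the moment at which its call begins.
- bot.job_done(): hands the job in; it is judged then, once.
Trained networks look in the newest picture that a camera, given by its name, has taken for a name from the list of things; names that differ only in an ending like _2 or _b are one class to them, and where a whole thing is asked for, a point or a joint stands for the part that bears it (a point fixed in the world has none). Each returns a list of dicts, best first, with "p" (0 to 1); they miss things now and then, are a little off and sometimes report something else, mostly with a low value. They report only what shows in the picture. A call takes as long as a camera call.
- regions_of(thing, camera): "mask" (480x640 bool, what is visible of it) and "box" ([left, top, right, bottom] in pixels, round what is visible of it).
The state is a dict: "clock": time; "qpos": joint angles; "qd": joint speeds; "joint_efforts": joint torques, N m; "position": TCP position; "tool_rot": TCP orientation; "force": force on the tool from outside, world axes, zero at the start; "moment": the same for the moment, N m; "grip_width": finger opening in m; "finger_force": force on a finger pad.
Only numpy, scipy, OpenCV 4.12 (cv2) and the standard library are available. Lean on these libraries where they do the work, as an engineer would, in place of code of your own. Each camera call takes 0.05 s, during which the arm holds its last target. There are 200 camera calls.

### The job

Get the pan ready for jam: tip the four cherries out of the mug on the kitchen scale into the saucepan, and stand the empty mug back upright on the scale's round plate for the next weighing. Then take the probe thermometer out of its wooden stand and slide its steel stem down through the small eyelet of the clip on the saucepan's rim until its collar sits on the eyelet. Spill no cherry, and leave the saucepan and the other things on the worktop where they stand.

Things in the scene. Friction and masses are not known exactly. Their poses are not given: they have to be found in the camera images.
- mug: ceramic mug, 0.2 kg, dark green above, white below, 99 tall, 86 across at the mouth, 64 at the foot, inner floor 8 up; holds the cherries. Origin in the plane of its underside, z up; axis of its round body at x 0, y +18. Loop handle on the -y side, out to y -60, 12 to 24 wide in x, 11 to 94 high (grip across x near y -48, z 62 to 70). Starts on the scale, handle pointing left (+y) to front left
- mug_foot (a point): centre of the mug's underside, on the axis of its round body
- mug_mouth (a point): centre of the mug's mouth, 99 above mug_foot
- cherry_1: dark red cherry, 19 across, with a thin stalk; 12 g, in the mug at the start. Origin at its centre
- cherry_2: dark red cherry, 19 across, with a thin stalk; 12 g, in the mug at the start. Origin at its centre
- cherry_3: dark red cherry, 19 across, with a thin stalk; 12 g, in the mug at the start. Origin at its centre
- cherry_4: dark red cherry, 19 across, with a thin stalk; 12 g, in the mug at the start. Origin at its centre
- scale: flat white kitchen scale, 160 x 216 x 28 high, on the left. Origin: centre of its underside; x away from the robot, y left; fixed
- scale_plate (a point): centre of the scale's round weighing plate (about 140 across), on its upper face
- hob: compact induction hob, white with a black glass top, 240 (x) x 270 (y) x 38 high, in the middle, under the saucepan; origin: centre of its underside; fixed
- pan: round steel saucepan, loose on the hob, 1.1 kg: outer diameter 176, 95 high, wall 3, floor 5 thick; two short loop handles on its +y and -y sides (out to 120 from the axis, 78 high). Origin: centre of its underside, z up. A steel clip on its rim on the +x side carries the eyelet
- eyelet (a point): centre of the upper edge of the clip's eyelet: an upright sleeve of dark steel inside the pan's rim, 60 from the pan's axis towards pan +x, 17 long, bore 10.5 across, widening over its upper 8 to a funnel mouth 20 across (25 outside). This edge lies 18 above the pan's rim, 108 above its inner floor
- stand: upright beech block with one hole from above, 62 x 70 x 92 high, on the right, holding the thermometer; origin: centre of its underside; fixed
- thermometer: probe thermometer, 50 g, upright in its stand at the start: steel stem 7 across, 80 long, below a grey collar 28 across, 5 thick; above it a white handle 18 (x) x 28 (y), 56 tall, small display on its -x face. Origin: centre of the collar's underside, where the stem begins; z up along the handle (handle top at z +61, stem tip at z -80)
- probe_tip (a point): lower end of the thermometer's stem, 80 below its collar
- jam_jar: bystander: jar with a green lid, 62 across, 86 tall, back right; origin: centre of its underside
- lidded_jar: bystander: lidded glass jar, 65 across, 93 tall, back right; origin: centre of its underside
- honey_jar: bystander: clip-top honey jar, 62 across, 99 tall, back right; origin: centre of its underside
- wooden_spoon: bystander: wooden spoon 316 long lying front right; origin: centre of its underside
- spice_jar: bystander: spice jar 40 across, 109 tall, at the back between scale and hob; origin: centre of its underside
- teaspoon: bystander: steel teaspoon 130 long lying behind the scale; origin: centre of its underside

How it is judged:
By the outcome, as a careful person would: the job done as asked, in the order asked, and still so for the second after the job is handed in, with the robot touching nothing.
It also fails if it takes over 72 s, if anything falls off the work surface, if the arm or the gripper's body presses on something with over 40 N, if the wrist force passes 120 N, or if a joint passes its speed limit or range.

## Working session

There is one attempt and no reset: what is moved stays moved. The work goes in short steps, Python scripts to look and compute and a tool call to move; the robot and the scene stay as the last step left them, time stands still between calls to the robot, and variables do not carry over. Pictures are saved under pics/ and viewed, at most 12 in all, crops included, and the job is handed in when it is done.

Besides the shell and the picture viewer there is one more tool, called after ">>>" by a JSON object that holds its "method" and its "body". play_rows: Moves the arm, as the interface text tells. Its arguments: {"type":"object","properties":{"plan":{"type":"array"},"newtons":{"type":"number"}},"required":["plan"]}

```bash
mkdir -p pics; cat > h.py <<'E'
import numpy as np, cv2
from workcell import bot, grab_frame, regions_of
def save(f,n): cv2.imwrite('pics/'+n+'.png',cv2.cvtColor(f['pixels'],cv2.COLOR_RGB2BGR))
def cloud(f,mask=None):
    d=f['depth']; m=d>0
    if mask is not None: m&=mask
    v,u=np.nonzero(m); z=d[v,u]
    p=(np.linalg.inv(f['camera_matrix'])@np.stack([u,v,np.ones_like(u)]))*z
    return ((p.T-f['t'])@f['R']), u, v
E
python3 - <<'E'
from h import *
np.set_printoptions(precision=3,suppress=True)
o=bot.observe(); print({k:o[k] for k in('clock','position','tool_rot','qpos','grip_width')})
for c in('scene','top'):
    f=grab_frame(c); save(f,c+'0'); print(c,'cam at',-f['R'].T@f['t'])
    for n in('mug','scale','pan','eyelet','stand','thermometer','spice_jar','teaspoon','jam_jar','lidded_jar','honey_jar','wooden_spoon','hob','cherry_1'):
        for r in regions_of(n,c)[:1]:
            P,_,_=cloud(f,r['mask'])
            if len(P): print(n,round(r['p'],2),r['box'],len(P),np.percentile(P,[2,50,98],axis=0).round(3).tolist())
E
```

```text
{'clock': 0.0, 'position': array([0.23 , 0.581, 0.245]), 'tool_rot': array([-3.14 ,  0.   ,  2.764]), 'qpos': array([-1.263,  0.522, -0.036,  1.6  ,  0.021,  1.021, -0.113]), 'grip_width': 0.08540053231758298}
scene cam at [-0.485 -0.65   0.66 ]
mug 0.96 [194.2, 204.8, 220.2, 243.7] 847 [[0.431, 0.256, 0.035], [0.458, 0.275, 0.099], [0.511, 0.338, 0.126]]
scale 0.61 [198.9, 230.7, 258.2, 269.6] 1282 [[0.388, 0.173, -0.001], [0.455, 0.219, 0.022], [0.58, 0.297, 0.03]]
pan 0.4 [420.3, 250.2, 434.8, 282.1] 360 [[0.448, -0.379, 0.093], [0.452, -0.367, 0.126], [0.464, -0.352, 0.153]]
eyelet 0.59 [274.3, 214.5, 343.7, 274.4] 3666 [[0.391, -0.138, 0.047], [0.455, -0.06, 0.095], [0.569, 0.034, 0.136]]
stand 0.75 [403.7, 269.3, 442.4, 316.8] 1381 [[0.421, -0.404, 0.004], [0.433, -0.373, 0.06], [0.483, -0.336, 0.093]]
thermometer 0.87 [423.4, 254.3, 432.3, 279.5] 329 [[0.447, -0.379, 0.095], [0.452, -0.367, 0.128], [0.463, -0.352, 0.153]]
spice_jar 0.58 [264.2, 205.5, 281.1, 244.2] 434 [[0.575, 0.129, -0.001], [0.584, 0.144, 0.069], [0.755, 0.235, 0.109]]
teaspoon 0.64 [219.2, 223.8, 243.2, 23
[... 1768 characters left out ...]
 [401.0, 209.3, 423.5, 233.8] 472 [[0.54, -0.336, 0.023], [0.559, -0.308, 0.082], [0.592, -0.282, 0.089]]
lidded_jar 0.85 [434.1, 212.7, 463.0, 236.8] 675 [[0.55, -0.433, 0.009], [0.57, -0.401, 0.086], [0.607, -0.376, 0.096]]
honey_jar 0.92 [466.9, 209.1, 497.5, 240.6] 672 [[0.553, -0.536, -0.002], [0.574, -0.492, 0.093], [0.639, -0.471, 0.103]]
wooden_spoon 0.79 [406.6, 293.5, 510.5, 314.7] 762 [[0.332, -0.602, -0.003], [0.367, -0.38, 0.009], [0.401, -0.323, 0.015]]
hob 0.81 [256.4, 192.3, 368.2, 293.3] 4311 [[0.352, -0.183, -0.002], [0.419, -0.054, 0.036], [0.59, 0.084, 0.116]]
cherry_1 0.58 [190.6, 216.9, 193.9, 224.7] 24 [[0.466, 0.29, 0.056], [0.473, 0.295, 0.063], [0.48, 0.301, 0.073]]
```

```bash
python3 - <<'E'
from h import *
np.set_printoptions(precision=4,suppress=True)
f=grab_frame('top'); P,u,v=cloud(f)
im=cv2.cvtColor(f['pixels'],cv2.COLOR_RGB2BGR)[165:325,140:460]
cv2.imwrite('pics/a.png',cv2.resize(im,None,fx=2.5,fy=2.5,interpolation=cv2.INTER_CUBIC))
def circ(Q):
    for _ in range(5):
        A=np.c_[2*Q[:,:2],np.ones(len(Q))];s=np.linalg.lstsq(A,(Q[:,:2]**2).sum(1),rcond=None)[0]
        r=np.sqrt(s[2]+s[:2]@s[:2]);e=np.abs(np.hypot(*(Q[:,:2]-s[:2]).T)-r);Q=Q[e<max(.004,np.median(e)*2)]
    return s[:2],r,len(Q)
g=grab_frame('scene'); G,_,_=cloud(g)
for nm,C in(('top',P),('scene',G)):
    x,y,z=C.T
    m=(abs(x-.473)<.09)&(y>.23)&(y<.40)&(z>.121)&(z<.135)
    print(nm,'mugrim',circ(C[m]), np.percentile(C[m],[2,50,98],axis=0).tolist())
    h=(abs(x-.473)<.09)&(y>.341)&(y<.42)&(z>.06)&(z<.14)
    print('handle',h.sum(),C[h].mean(0),C[h].min(0),C[h].max(0))
    m=(x>.37)&(x<.62)&(y>-.15)&(y<.06)&(z>.129)&(z<.138)
    print('panrim',circ(C[m]),np.median(C[m],0))
    m=(x>.37)&(x<.62)&(y>-.15)&(y<.06)&(z>.142)&(z<.175)
    print('eyelet',m.sum(),C[m].mean(0),C[m].min(0),C[m].max(0))
    m=(x>.42)&(x<.5)&(y>-.41)&(y<-.32)&(z>.147)&(z<.17)
    print('thtop',m.sum(),C[m].mean(0),C[m].min(0),C[m].max(0), cv2.minAreaRect((C[m][:,:2]*1000).astype(np.float32)) if m.sum()>3 else 0)
    m=(x>.40)&(x<.52)&(y>-.43)&(y<-.30)&(z>.086)&(z<.099)
    print('standtop',m.sum(),cv2.minAreaRect((C[m][:,:2]*1000).astype(np.float32)))
    m=(x>.37)&(x<.6)&(y>.15)&(y<.42)&(z>.023)&(z<.034)
    print('scale',cv2.minAreaRect((C[m][:,:2]*1000).astype(np.float32)),np.median(C[m],0))
    m=(x>.3)&(x<.62)&(y>-.2)&(y<.1)&(z>.03)&(z<.043)
    print('hob',cv2.minAreaRect((C[m][:,:2]*1000).astype(np.float32)))
E
```

```text
top mugrim (array([0.4724, 0.2966]), np.float64(0.040793608697944315), 171) [[0.4317145631453582, 0.25502924574936314, 0.12133902675584073], [0.4682666017333437, 0.3047411002033122, 0.12440206124030441], [0.5138085100091949, 0.3409331368482207, 0.13002312693305407]]
handle 80 [0.439  0.3523 0.0944] [0.4292 0.3412 0.0605] [0.4517 0.3631 0.1247]
panrim (array([ 0.4839, -0.0521]), np.float64(0.08697336605500308), 379) [ 0.4966 -0.0652  0.1326]
eyelet 49 [ 0.5194 -0.1022  0.1477] [ 0.5073 -0.1133  0.1422] [ 0.5288 -0.0914  0.1538]
thtop 69 [ 0.4605 -0.3656  0.1512] [ 0.4522 -0.3787  0.1474] [ 0.4697 -0.3526  0.1561] ((461.0754699707031, -365.6299133300781), (17.616987228393555, 25.733257293701172), 1.6778297424316406)
standtop 478 ((460.9184265136719, -365.77752685546875), (63.61773681640625, 71.6855239868164), 15.425833702087402)
scale ((490.8027648925781, 268.6773681640625), (228.97457885742188, 193.77308654785156), 87.63862609863281) [0.4507 0.2574 0.0261]
hob ((474.23651123046875, -48.777252197265625), (268.14605712890625, 236.9336395263672), 85.59712219238281)
scene mugrim (array([0
[... 349 characters left out ...]
.051 ]), np.float64(0.08668902192041163), 278) [ 0.4853 -0.0652  0.1326]
eyelet 44 [ 0.517  -0.1005  0.1475] [ 0.504 -0.113  0.142] [ 0.5302 -0.0901  0.1528]
thtop 64 [ 0.4562 -0.3657  0.1508] [ 0.4482 -0.3778  0.1472] [ 0.4658 -0.3516  0.1542] ((457.0874938964844, -364.8836975097656), (17.421884536743164, 26.123628616333008), 1.4772250652313232)
standtop 427 ((458.8392639160156, -364.5729675292969), (68.1988525390625, 70.2369613647461), 14.65239143371582)
scale ((495.97210693359375, 236.69178771972656), (144.48294067382812, 201.30747985839844), 81.22408294677734) [0.4633 0.2458 0.0267]
hob ((471.1063537597656, -47.20143127441406), (269.25811767578125, 241.27447509765625), 86.47461700439453)
```

View pics/a.png

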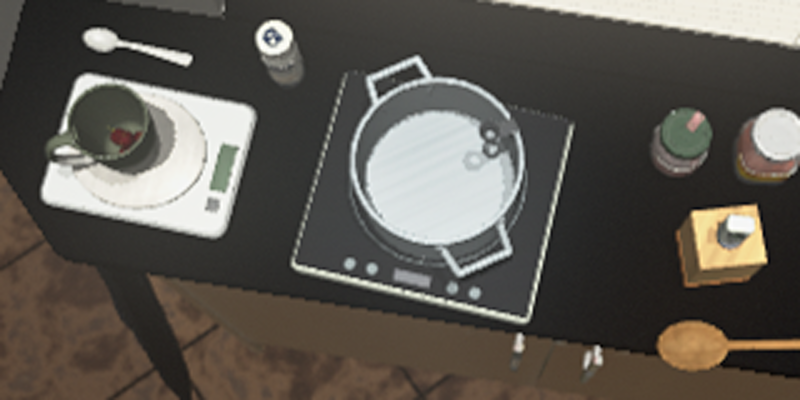

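View pics/scene0.png

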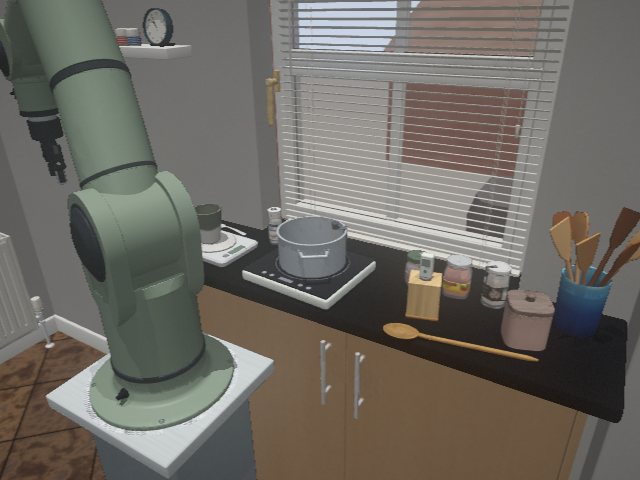

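>>> {"method": "play_rows", "body": {"plan": [[[0,0,0],[0,0,0.9],-1],[[0,0,0],[0,0,0.9],-1],[[0,0,0],[0,0,0.9],-1],[[0,0,0],[0,0,0.9],-1],[[0,0,0],[0,0,0.85],-1],[[0,0,0],[0,-1,0],-1],[[0,0,0],[0,-1,0],-1],[[0,0,0],[0,-1,0],-1],[[0,0,0],[0,-1,0],-1],[[0,0,0],[0,-1,0],-1]], "newtons": 40}}

```text
clock: 2.85
position: [0.2302, 0.5813, 0.2456]
tool_rot: [3.141, 0.754, 2.096]
force: [0.0, 0.1, -0.2]
grip_width: 0.0851
finger_force: 0.0
```

```bash
cat >> h.py <<'E'
import json
from scipy.spatial.transform import Rotation as Ro
np.set_printoptions(precision=4,suppress=True)
def st():
    o=bot.observe(); r=[o['qpos'].tolist(),o['position'].tolist(),o['tool_rot'].tolist()]
    open('log.txt','a').write(json.dumps(r)+'\n')
    R=Ro.from_euler('xyz',o['tool_rot']).as_matrix()
    print('t',round(o['clock'],2),'q',o['qpos'],'p',o['position'],'w',round(o['grip_width'],4),'F',o['force'],'ff',o['finger_force']);print(R)
    return o,R
def togo(p,Rt):
    o,R=st(); d=R.T@(np.array(p)-o['position'])/.025
    print('shift',d,'turn(tool)',Ro.from_matrix(R.T@Rt).as_rotvec()/.15)
def Rm(x,z):
    z=np.array(z,float);z/=np.linalg.norm(z);x=np.array(x,float);x-=z*(x@z);x/=np.linalg.norm(x)
    return np.stack([x,np.cross(z,x),z],1)
E
echo '[[-1.263,0.522,-0.036,1.6,0.021,1.021,-0.113],[0.23,0.581,0.245],[-3.14,0,2.764]]'>log.txt
python3 -c "
from h import *
togo([.3965,.4276,.094],Rm([0,0,-1],[.5,-.866,0]))"
```

```text
t 2.85 q [-1.6343  0.8792  0.2924  1.2008  0.2476  1.6752 -0.8997] p [0.2302 0.5813 0.2456] w 0.0851 F [ 0.0451  0.117  -0.2423] ff 0.0
[[-0.3655  0.8648  0.3442]
 [ 0.6305  0.5021 -0.5919]
 [-0.6847  0.0007 -0.7288]]
shift [-2.156   2.6625 10.3504] turn(tool) [ 0.0168 -5.4436  0.0019]
```

```bash
cat > kin.py <<'E'
from h import *
from scipy.optimize import least_squares
AX='zyzyzyz'
def fk(q,L):  # L: base yaw, d1,L1,L2,L3, yaw offset tool, offsets
    R=Ro.from_euler('z',L[0]); p=np.array([0,0,L[1]])
    off=[0,0,L[2],0,L[3],0,L[4]]
    for i,a in enumerate(AX):
        R=R*Ro.from_euler(a,S[i]*q[i])
        if i in(2,4,6): p=p+R.apply([0,0,off[i]])
    return p,R*Ro.from_euler('z',L[5])
def data(): return [json.loads(l) for l in open('log.txt')]
def res(L):
    e=[]
    for q,p,r in data():
        P,R=fk(q,L); e+=list((P-p)*5)+list((R.inv()*Ro.from_euler('xyz',r)).as_rotvec())
    return np.array(e)
S=[1]*7
def fit(all=False):
    global S
    import itertools
    best=None
    for s in (itertools.product([1,-1],repeat=3)):
        S=[1,1,s[0],1,s[1],1,s[2]]
        for b in (0,2.3,4):
          for t in (0,1.6,3.1,4.7):
            r=least_squares(res,[b,.36,.42,.4,.3,t])
            if best is None or r.cost<best[0]: best=(r.cost,list(S),r.x)
    S=best[1]; return best
if __name__=='__main__':
    b=fit(); print(b); print(res(b[2]).reshape(-1,6))
E
python3 kin.py
```

```text
(np.float64(0.17584102095205797), [1, 1, 1, 1, -1, 1, -1], array([2.5498, 0.5514, 0.1275, 0.6542, 0.0886, 1.5336]))
[[-0.1527  0.0348 -0.07    0.0028  0.0358 -0.0025]
 [ 0.0572 -0.01    0.07   -0.4458 -0.3376  0.0025]]
```

```bash
python3 - <<'E'
import re
s=open('kin.py').read()
s=s.replace("repeat=3","repeat=4").replace("S=[1,1,s[0],1,s[1],1,s[2]]","S=[s[3],1,s[0],1,s[1],1,s[2]]")
s=s.replace("if i in(2,4,6): p=p+R.apply([0,0,off[i]])","if i in(2,4,6): p=p+R.apply([L[6] if i==2 else (L[7] if i==4 else L[8]) if i<6 else 0,0,off[i]])\n        if i==0: p=p+R.apply([L[8],0,0])")
s=s.replace("[b,.36,.42,.4,.3,t])","[b,.36,.42,.4,.3,t,0,0,0])").replace("e+=list","e+=list").replace("return np.array(e)","return np.array(e+list(np.array(L[6:9])*.05)+[(x-y)*.02 for x,y in zip(L[1:5],(.36,.42,.4,.3))])")
s=s.replace("if i<6 else 0","if 0==0 else 0").replace("(L[7] if i==4 else L[8])","(L[7] if i==4 else 0)")
s=s.replace("res(b[2]).reshape(-1,6)","res(b[2])[:-7].reshape(-1,6)")
open('kin.py','w').write(s)
E
python3 kin.py
```

```text
(np.float64(0.0010684575845758399), [-1, 1, -1, 1, -1, 1, -1], array([-0.0435,  0.0339,  1.2017,  0.0155,  0.7167,  1.5327, -0.2545,
        0.2729,  0.3762]))
[[-0.0066  0.0024  0.0002  0.0006  0.     -0.0064]
 [-0.0001 -0.0001 -0.0002 -0.0298 -0.0005  0.0064]]
```

>>> {"method": "play_rows", "body": {"plan": [[[-0.63,0.33,0.91],[0,0,0],-1],[[-0.63,0.33,0.91],[0,0,0],-1],[[-0.63,0.33,0.91],[0,0,0],-1],[[-0.63,0.33,0.91],[0,0,0],-1],[[-0.63,0.33,0.91],[0,0,0],-1],[[-0.63,0.33,0.91],[0,0,0],-1],[[-0.63,0.33,0.91],[0,0,0],-1],[[-0.63,0.33,0.91],[0,0,0],-1],[[0,0,0],[0,0,0],-1]]}}

```text
clock: 3.98
position: [0.3975, 0.4251, 0.1981]
tool_rot: [3.142, 0.751, 2.093]
force: [0.2, 0.4, -0.6]
grip_width: 0.0854
finger_force: 0.0
```

```bash
python3 -c "
from h import *
togo([.3965,.4276,.094],Rm([0,0,-1],[.5,-.866,0]))"; python3 kin.py
```

```text
t 3.98 q [-1.4247  0.7816  0.3435  1.5668  0.3749  1.3017 -0.7874] p [0.3975 0.4251 0.1981] w 0.0854 F [ 0.223   0.3582 -0.6341] ff 0.0
[[-0.3648  0.8665  0.3406]
 [ 0.6334  0.4991 -0.5914]
 [-0.6825  0.     -0.7309]]
shift [2.9192 0.0137 2.9706] turn(tool) [-0.0065 -5.4643 -0.0029]
(np.float64(0.005014691239568464), [-1, 1, -1, 1, -1, 1, -1], array([-0.0826,  0.1372,  0.8321,  0.4227,  0.4841,  1.5027, -0.1246,
       -0.0373, -0.0574]))
[[-0.0077  0.0223  0.0097  0.0006 -0.     -0.0155]
 [-0.0285  0.0166 -0.0137 -0.0565 -0.0019  0.0079]
 [-0.0002 -0.0346  0.004  -0.0564 -0.0019  0.0077]]
```

```bash
python3 - <<'E'
from h import *
from scipy.optimize import least_squares
import itertools
D=[json.loads(l) for l in open('log.txt')]
def ro(q,s,L):
    a=[s[i]*q[i]for i in range(7)]
    return Ro.from_euler('ZYX',[L[0],L[1],L[2]])*Ro.from_euler('ZYZ',a[:3])*Ro.from_euler('Y',a[3])*Ro.from_euler('Z',a[4])*Ro.from_euler('YZ',a[5:])*Ro.from_euler('ZYX',[L[3],0,0])
out=[]
for s in itertools.product([1,-1],repeat=7):
    for b in(0,3.1):
     for t in(0,1.57,3.1,4.7):
        f=lambda L:np.concatenate([(ro(q,s,L).inv()*Ro.from_euler('xyz',r)).as_rotvec() for q,p,r in D])
        r=least_squares(f,[b,0,0,t]); out.append((r.cost,s,r.x))
out.sort(key=lambda a:a[0])
for o in out[:10]:print(o)
E
```

```text
(np.float64(4.4033362157933997e-07), (-1, 1, -1, 1, -1, 1, -1), array([ 0.0004,  0.0001, -0.0002,  1.5709]))
(np.float64(4.403336215794246e-07), (-1, -1, -1, -1, -1, -1, -1), array([ 3.142 , -0.0001,  0.0002,  4.7125]))
(np.float64(4.403336215794699e-07), (-1, 1, -1, 1, -1, 1, -1), array([ 0.0004,  0.0001, -0.0002,  1.5709]))
(np.float64(4.403336215795286e-07), (-1, 1, -1, 1, -1, 1, -1), array([ 6.2836,  0.0001, -0.0002,  1.5709]))
(np.float64(4.4033362157954675e-07), (-1, -1, -1, -1, -1, -1, -1), array([-3.1412, -0.0001,  0.0002, -1.5707]))
(np.float64(4.403336215795612e-07), (-1, -1, -1, -1, -1, -1, -1), array([ 3.142 , -0.0001,  0.0002,  4.7125]))
(np.float64(4.403336215796211e-07), (-1, -1, -1, -1, -1, -1, -1), array([ 3.142 , -0.0001,  0.0002,  4.7125]))
(np.float64(4.4033362157966396e-07), (-1, -1, -1, -1, -1, -1, -1), array([ 3.142 , -0.0001,  0.0002, -1.5707]))
(np.float64(4.4033362157967614e-07), (-1, -1, -1, -1, -1, -1, -1), array([ 3.142 , -0.0001,  0.0002,  4.7125]))
(np.float64(4.403336215797518e-07), (-1, 1, -1, 1, -1, 1, -1), array([ 0.0004,  0.0001, -0.0002,  1.5709]))
```

```bash
cat > kin.py <<'E'
from h import *
from scipy.optimize import least_squares
lo=np.array([-2.91,-.3,-1.5,.17,-1.26,.16,-2.52]);hi=np.array([2.91,2.13,1.42,2.43,4.41,1.93,2.52])
def frames(q):
    R=Ro.identity();o=[]
    for i,a in enumerate('zyzyzyz'):
        R=R*Ro.from_euler(a,q[i]*(-1 if a=='z' else 1));o.append(R.as_matrix())
    return o
def rows(q):
    F=frames(q); return np.hstack([np.eye(3)[:,2:],F[0],F[2],F[4],F[6]]) # 13 params (x,y,z per link)
pr=np.array([.36,0,0,0,0,0,.42,0,0,.4,0,0,.3])
def geom():
    D=[json.loads(l) for l in open('log.txt')]
    A=np.vstack([rows(q) for q,_,_ in D]);b=np.concatenate([p for _,p,_ in D])
    w=np.array([1,.3,.3,.01,.1,.1,1,.1,.1,1,.1,.1,1])*30
    x=np.linalg.solve(A.T@A*1e6+np.diag(1/(w*.001)**2*1e-0),A.T@(b-A@pr)*1e6)+pr
    return x,(A@x-b).reshape(-1,3)
G,_r=geom()
def fk(q): return rows(q)@G, frames(q)[6]@Ro.from_euler('z',np.pi/2).as_matrix()
def ik(p,R,q0,n=15,seed=0):
    rng=np.random.default_rng(seed);best=None
    for k in range(n):
        s=np.clip(np.array(q0)+(rng.normal(0,.6,7) if k else 0),lo+.02,hi-.02)
        def f(q):
            P,T=fk(q); return np.r_[(P-p)*10,Ro.from_matrix(T.T@R).as_rotvec()*3,.01*(q-q0)]
        r=least_squares(f,s,bounds=(lo+.01,hi-.01)); e=np.linalg.norm(r.fun[:6])
        if best is None or (e<.02 and r.cost<best[2]) or e<best[0]-.02: best=(e,r.x,r.cost)
    return best[0],best[1]
E
python3 - <<'E'
from kin import *
print(G,_r)
q=json.loads(open('log.txt').readlines()[-1])[0]
h=np.array([-.5,.866,0])
for tilt in(0,15,30,45):
    c,s=np.cos(np.radians(tilt)),np.sin(np.radians(tilt))
    z=-h*c+np.array([0,0,-s]); 
    for d in(0,.09):
      g=np.array([.439,.354,.094])-z*(d-.005); print(tilt,d,ik(g,Rm([0,0,-1],z),q))
    a=np.array([.483,-.05,.20])
    for roll in(0,-120,120):
      for hd in (120,90,60,150):   # azimuth of handle dir at pour
        hh=np.array([np.cos(np.radians(hd)),np.sin(np.radians(hd)),0]); zz=-hh*c+np.array([0,0,-s])
        R0=Rm([0,0,-1],zz); R=Ro.from_rotvec(-hh*np.radians(roll)).as_matrix()@R0
        e,x=ik(a+.066*hh,R,q)
        if e<.1: print('  pour',roll,hd,round(e,3),x)
E
```

```text
Traceback (most recent call last):
NameError: name '_r' is not defined. Did you mean: 'pr'?
```

```bash
cat > an.py <<'E'
from kin import *
import kin
print(G,kin._r)
q=json.loads(open('log.txt').readlines()[-1])[0]
h=np.array([-.5,.866,0])
for tilt in(0,15,30):
    c,s=np.cos(np.radians(tilt)),np.sin(np.radians(tilt))
    z=-h*c+np.array([0,0,-s]); 
    for d in(0,.09):
      g=np.array([.439,.354,.094])-z*(d-.005); print(tilt,d,ik(g,Rm([0,0,-1],z),q,4))
    a=np.array([.483,-.05,.20])
    for roll in(0,-120,120):
      for hd in (90,120,150):   # azimuth of handle dir at pour
        hh=np.array([np.cos(np.radians(hd)),np.sin(np.radians(hd)),0]); zz=-hh*c+np.array([0,0,-s])
        R0=Rm([0,0,-1],zz); R=Ro.from_rotvec(-hh*np.radians(roll)).as_matrix()@R0
        e,x=ik(a+.066*hh,R,q,4)
        print('  pour',roll,hd,round(e,3),x)
E
time python3 an.py
```

```text
[ 0.3398  0.0059 -0.0434 -0.      0.0012 -0.006   0.5109  0.0034 -0.004
  0.4257 -0.0009 -0.0044  0.3114] [[-0.0007 -0.0002 -0.0002]
 [-0.0004 -0.0009  0.001 ]
 [ 0.0007  0.0011 -0.0008]]
0 0 (np.float64(2.759484727205074e-05), array([-1.527 ,  1.3779,  0.5039,  1.4409,  0.5808,  1.561 , -0.9746]))
0 0.09 (np.float64(4.408654266160814e-05), array([-1.574 ,  1.4155,  0.4843,  1.2526,  0.5343,  1.7325, -0.9148]))
  pour 0 90 0.0 [-1.1395  1.1779  0.6477  1.8321  0.5866  1.3771 -0.9721]
  pour 0 120 0.0 [-1.3683  1.1436  0.5838  2.2796  1.0183  1.0186 -1.4603]
  pour 0 150 0.639 [-0.6872  1.2097 -0.2752  2.42    1.5317  1.92   -2.0482]
  pour -120 90 0.0 [-0.8715  1.0387  0.2488  1.8174  0.8044  1.621   0.8862]
  pour -120 120 0.0 [-1.1364  1.0107  0.2934  2.2728  1.1328  1.2954  0.5206]
  pour -120 150 0.682 [-0.6834  1.1893 -0.2836  2.42    1.5214  1.92    0.0669]
  pour 120 90 0.0 [-1.4289  1.6188  1.2508  1.8425 -0.0006  1.1494 -2.4175]
  pour 120 120 0.0 [-1.7992  1.8465  1.2943  2.2851 -0.3522  0.5192 -2.135 ]
  pour 120 150 0.815 [-2.0135  2.12    1.0598  2.42   -0.7099  0.17   -
[... 1197 characters left out ...]
.6055  1.9349  0.5031  1.1323 -0.8537]
  pour 0 120 0.0 [-1.2167  0.657   0.5444  2.3567  1.0635  0.8193 -1.1926]
  pour 0 150 0.657 [ 0.2249  1.0018 -1.3029  2.42    1.6947  1.92   -1.1313]
  pour -120 90 0.0 [-0.8558  1.3273  0.5508  1.4887  0.5     1.92    1.1233]
  pour -120 120 0.0 [-0.938   1.1807  0.2714  1.8917  0.8324  1.6969  0.6991]
  pour -120 150 0.0 [-1.1754  1.254   0.2974  2.3097  1.1244  1.3893  0.2302]
  pour 120 90 0.0 [-1.7432  2.0314  1.276   2.1042 -0.1523  0.7149 -2.3333]
  pour 120 120 0.343 [-2.0145  2.12    1.0731  2.42   -0.2223  0.1875 -2.51  ]
  pour 120 150 0.501 [ 0.9242  2.009  -0.7095  2.42    4.4     1.8773 -2.0743]
real	0m33.349s
user	0m33.799s
sys	0m0.177s
```

```bash
python3 -c "
from h import *
c,s=np.cos(.262),np.sin(.262); z=np.array([.5*c,-.866*c,-s]); g=np.array([.439,.354,.094])
togo(g-z*.085,Rm([0,0,-1],z))
print('scale plate:')
f=grab_frame('top'); P,u,v=cloud(f); im=f['pixels'].astype(int)
w=regions_of('scale','top')[0]; Q,u,v=cloud(f,w['mask']); k=(Q[:,2]>.02)
print(cv2.minAreaRect((Q[k,:2]*1000).astype(np.float32)))
cv2.imwrite('pics/b.png',cv2.resize(cv2.cvtColor(f['pixels'],cv2.COLOR_RGB2BGR)[180:270,140:260],None,fx=6,fy=6,interpolation=cv2.INTER_CUBIC))
"
```

```text
t 3.98 q [-1.4247  0.7816  0.3435  1.5668  0.3749  1.3017 -0.7874] p [0.3975 0.4251 0.1981] w 0.0854 F [ 0.223   0.3582 -0.6341] ff 0.0
[[-0.3648  0.8665  0.3406]
 [ 0.6334  0.4991 -0.5914]
 [-0.6825  0.     -0.7309]]
shift [2.2337 0.0141 2.4058] turn(tool) [-0.006  -3.7176 -0.0036]
scale plate:
((471.2032470703125, 279.1324768066406), (215.64598083496094, 158.35565185546875), 87.56407165527344)
```

View pics/b.png

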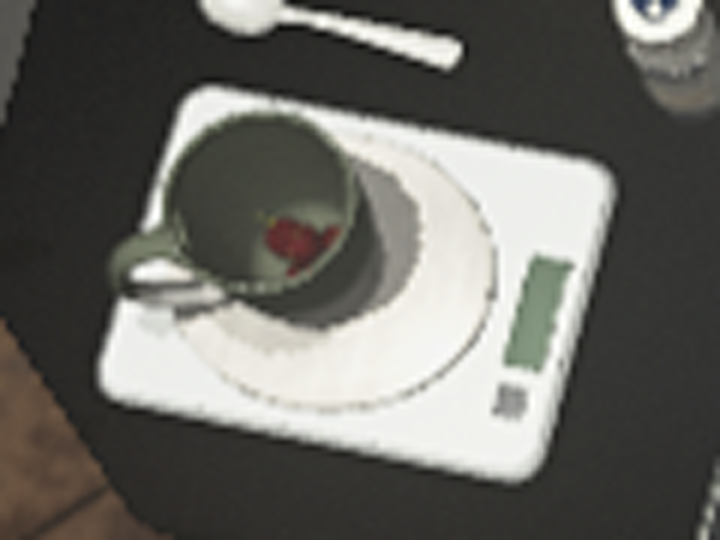

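>>> {"method": "play_rows", "body": {"plan": [[[0,0,0],[0,-0.93,0],-1],[[0,0,0],[0,-0.93,0],-1],[[0,0,0],[0,-0.93,0],-1],[[0,0,0],[0,-0.93,0],-1],[[0.8,0,0.21],[0,0,0],-1],[[0.8,0,0.21],[0,0,0],-1],[[0.8,0,0.21],[0,0,0],-1],[[0.8,0,0.21],[0,0,0],-1],[[0,0,0],[0,0,0],-1]]}}

```text
clock: 5.2
position: [0.3958, 0.4268, 0.1139]
tool_rot: [-3.136, 1.309, 2.102]
force: [-0.3, -0.0, 0.1]
grip_width: 0.0857
finger_force: 0.0
```

```bash
python3 -c "
from h import *
c,s=np.cos(.262),np.sin(.262); z=np.array([.5*c,-.866*c,-s]); g=np.array([.439,.354,.094])
togo(g+z*.005,Rm([0,0,-1],z))
f=grab_frame('wrist'); save(f,'w1'); P,u,v=cloud(f)
# handle points
ax=np.array([.4715,.297]); h=np.array([-.5,.866]); t=np.array([.866,.5])
d=P[:,:2]-ax; a=d@h; b=d@t; k=(a>.055)&(a<.085)&(abs(b)<.035)&(P[:,2]>.075)&(P[:,2]<.115)
print('handle a,b,z',np.percentile(np.c_[a,b,P[:,2]][k],[2,50,98],axis=0),k.sum())
# plate centre pixel to world z=.028
g=grab_frame('top'); r=np.linalg.inv(g['camera_matrix'])@[199.2,224.7,1]; C=-g['R'].T@g['t']; r=g['R'].T@r; print('plate',C+r*(.028-C[2])/r[2])
m=regions_of('mug','wrist'); print([(x['p'],x['box']) for x in m[:2]])
"
```

```text
t 5.2 q [-1.5419  1.2104  0.4186  1.386   0.5041  1.5683 -0.9298] p [0.3958 0.4268 0.1139] w 0.0857 F [-0.2954 -0.0002  0.0653] ff 0.0
[[-0.1312  0.8653  0.4837]
 [ 0.2236  0.5012 -0.8359]
 [-0.9658 -0.0015 -0.2592]]
shift [-0.1106  0.0362  3.678 ] turn(tool) [ 0.0063 -0.0015  0.0123]
handle a,b,z [[ 0.0689 -0.0055  0.0758]
 [ 0.0758  0.0009  0.0938]
 [ 0.0784  0.0068  0.1138]] 1697
plate [0.4722 0.2783 0.028 ]
[(0.64, [257.3, 162.7, 379.5, 321.8])]
```

View pics/w1.png

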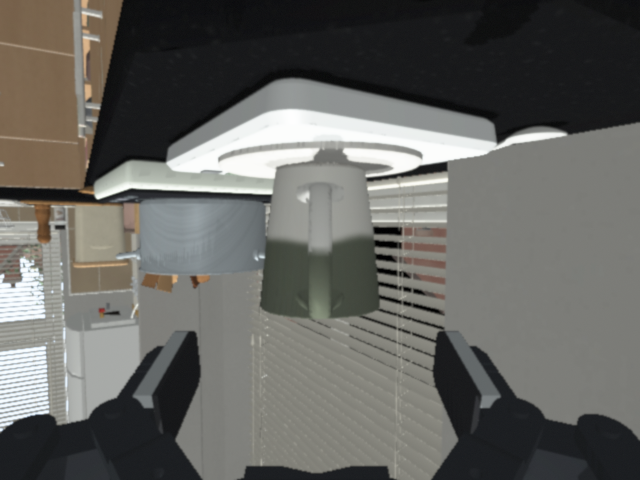

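>>> {"method": "play_rows", "body": {"plan": [[[-0.02,0,0.5],[0,0,0],-1],[[-0.02,0,0.65],[0,0,0],-1],[[-0.02,0.01,0.65],[0,0,0],-1],[[-0.02,0.01,0.65],[0,0,0],-1],[[-0.02,0.01,0.65],[0,0,0],-1],[[0,0,0.5],[0,0,0],-1],[[0,0,0],[0,0,0],-1],[[0,0,0],[0,0,0],1],[[0,0,0],[0,0,0],1],[[0,0,0],[0,0,0],1],[[0,0,0],[0,0,0],1],[[0,0,0],[0,0,0],1],[[0,0,0],[0,0,0],1],[[0,0,0],[0,0,0],1]], "newtons": 90}}

```text
clock: 7.1
position: [0.4405, 0.3521, 0.0945]
tool_rot: [3.141, 1.308, 2.095]
force: [-1.6, 2.8, 5.4]
grip_width: 0.0176
finger_force: 85.5
```

```bash
python3 -c "
from h import *
c,s=np.cos(.262),np.sin(.262); z=np.array([.5*c,-.866*c,-s]); g=np.array([.439,.354,.094])
togo(g+z*.005,Rm([0,0,-1],z))"
```

```text
t 7.1 q [-1.4843  1.2013  0.439   1.5425  0.557   1.3968 -0.9777] p [0.4405 0.3521 0.0945] w 0.0176 F [-1.6159  2.8074  5.3623] ff 85.52820403478108
[[-0.1301  0.865   0.4846]
 [ 0.2248  0.5018 -0.8353]
 [-0.9657  0.0003 -0.2597]]
shift [ 0.0442 -0.0153  0.1144] turn(tool) [ 0.0134 -0.0047  0.0018]
```

>>> {"method": "play_rows", "body": {"plan": [[[-0.4,0,-0.1],[0,0,0],1],[[-0.72,0,-0.19],[0,0,0],1],[[-0.72,0,-0.19],[0,0,0],1],[[-0.72,0,-0.19],[0,0,0],1],[[-0.72,0,-0.19],[0,0,0],1],[[-0.72,0,-0.19],[0,0,0],1],[[-0.72,0,-0.19],[0,0,0],1],[[-0.4,0,-0.1],[0,0,0],1]]}}

```text
clock: 8.1
position: [0.441, 0.3513, 0.2279]
tool_rot: [3.139, 1.307, 2.094]
force: [-0.2, -0.2, -2.3]
grip_width: 0.0177
finger_force: 86.8
```

>>> {"method": "play_rows", "body": {"plan": [[[-0.1,-0.25,0.4],[0,0,0],1],[[-0.213,-0.514,0.793],[0,0,0],1],[[-0.213,-0.514,0.793],[0,0,0],1],[[-0.213,-0.514,0.793],[0,0,0],1],[[-0.213,-0.514,0.793],[0,0,0],1],[[-0.213,-0.514,0.793],[0,0,0],1],[[-0.213,-0.514,0.793],[0,0,0],1],[[-0.213,-0.514,0.793],[0,0,0],1],[[-0.213,-0.514,0.793],[0,0,0],1],[[-0.213,-0.514,0.793],[0,0,0],1],[[-0.213,-0.514,0.793],[0,0,0],1],[[-0.213,-0.514,0.793],[0,0,0],1],[[-0.213,-0.514,0.793],[0,0,0],1],[[-0.213,-0.514,0.793],[0,0,0],1],[[-0.1,-0.25,0.4],[0,0,0],1],[[0,0,0],[0,0,0],1]]}}

```text
clock: 10.1
position: [0.4295, 0.012, 0.2262]
tool_rot: [-3.139, 1.308, 2.098]
force: [-0.1, 0.2, -2.2]
grip_width: 0.0179
finger_force: 86.8
```

```bash
python3 - <<'E'
from h import *
R0=Rm([0,0,-1],[.483,-.836,-.259]); h=np.array([-.5,.866,0])
o,R=st(); print('mug axis', o['position'][:2]+np.array([.4715-.4405,.297-.3521]))
print('roll axis in tool', R.T@h)
f=grab_frame('scene'); cv2.imwrite('pics/c.png',cv2.resize(cv2.cvtColor(f['pixels'],cv2.COLOR_RGB2BGR)[130:330,170:450],None,fx=2.5,fy=2.5))
E
```

```text
t 10.1 q [-1.4108  0.8652  0.6478  2.3591  1.0026  0.9004 -1.287 ] p [0.4295 0.012  0.2262] w 0.0179 F [-0.0997  0.2149 -2.2106] ff 86.81300367694348
[[-0.1306  0.8655  0.4836]
 [ 0.2243  0.5009 -0.8359]
 [-0.9657 -0.0007 -0.2595]]
mug axis [ 0.4605 -0.0431]
roll axis in tool [ 0.2595  0.0011 -0.9657]
```

View pics/c.png

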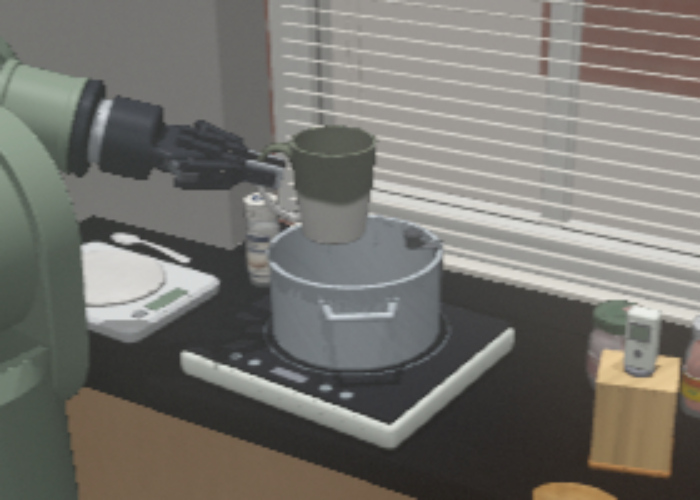

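>>> {"method": "play_rows", "body": {"plan": [[[0,0,0],[0.13,0,-0.48],1],[[0,0,0],[0.234,0,-0.87],1],[[0,0,0],[0.234,0,-0.87],1],[[0,0,0],[0.234,0,-0.87],1],[[0,0,0],[0.234,0,-0.87],1],[[0,0,0],[0.234,0,-0.87],1],[[0,0,0],[0.234,0,-0.87],1],[[0,0,0],[0.234,0,-0.87],1],[[0.29,0.52,0.08],[0,0,0],1],[[0.29,0.52,0.08],[0,0,0],1],[[0,0,0],[0.13,0,-0.48],1],[[0,0,0],[0.13,0,-0.48],1],[[0,0,0],[0.13,0,-0.48],1],[[0,0,0],[0.13,0,-0.48],1],[[0,0,0],[0.13,0,-0.48],1],[[0,0,0],[0.13,0,-0.48],1],[[0,0,0],[0.13,0,-0.48],1],[[0,0,0],[0.13,0,-0.48],1],[[0,0,0],[0.13,0,-0.48],1],[[0,0,0],[0.13,0,-0.48],1]]}}

```text
clock: 12.65
position: [0.4304, 0.0129, 0.1952]
tool_rot: [-1.518, -0.189, -2.884]
force: [-0.1, 0.4, -1.9]
grip_width: 0.018
finger_force: 85.8
```

```bash
python3 - <<'E'
from h import *
o,R=st(); 
f=grab_frame('top'); cv2.imwrite('pics/d.png',cv2.resize(cv2.cvtColor(f['pixels'],cv2.COLOR_RGB2BGR)[150:310,240:440],None,fx=3.5,fy=3.5))
E
```

```text
t 12.65 q [-1.1031  1.0712  0.3103  2.1024  0.8803  1.4054  0.3527] p [0.4304 0.0129 0.1952] w 0.018 F [-0.0684  0.373  -1.9216] ff 85.8361913828412
[[-0.9496 -0.168   0.2645]
 [-0.2507 -0.0991 -0.963 ]
 [ 0.188  -0.9808  0.052 ]]
```

View pics/d.png

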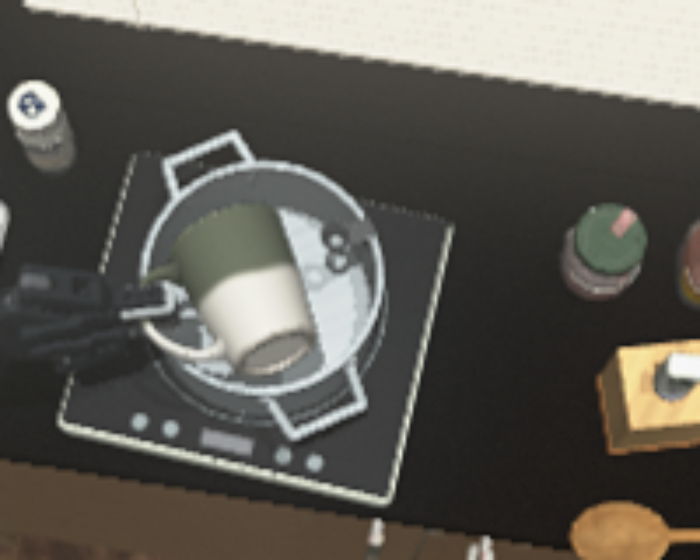

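>>> {"method": "play_rows", "body": {"plan": [[[0,0,0],[0.13,0,-0.48],1],[[0,0,0],[0.13,0,-0.48],1],[[0,0,0],[0.13,0,-0.48],1],[[0,0,0],[0.13,0,-0.48],1],[[0,0,0],[0.13,0,-0.48],1],[[0,0,0],[0.13,0,-0.48],1],[[0,0,0],[0.13,0,-0.48],1],[[0,0,0],[0,0,0],1],[[0,0,0],[0,0,0],1],[[0,0,0],[0,0,0],1],[[0,0,0],[0,0,0],1]]}}

```text
clock: 14.08
position: [0.4305, 0.0128, 0.1961]
tool_rot: [-1.346, -0.687, -2.96]
force: [1.1, 0.2, -0.9]
grip_width: 0.0177
finger_force: 85.8
```

```bash
python3 - <<'E'
from h import *
o,R=st()
for c in('scene','top'):
    f=grab_frame(c)
    for r in regions_of('cherry_1',c)[:5]:
        P,_,_=cloud(f,r['mask']); print(c,r['p'],r['box'],np.median(P,0) if len(P) else 0)
E
```

```text
t 14.07 q [-1.0665  1.1366  0.237   2.112   0.9443  1.5145  0.7488] p [0.4305 0.0128 0.1961] w 0.0177 F [ 1.0654  0.2278 -0.9387] ff 85.80756028415635
[[-0.7607 -0.5676  0.3149]
 [-0.1395 -0.3309 -0.9333]
 [ 0.6339 -0.7539  0.1725]]
scene 0.31 [402.9, 266.7, 441.3, 317.9] [ 0.4329 -0.3725  0.0577]
top 0.69 [158.5, 195.7, 242.3, 240.8] [0.495  0.2874 0.0249]
top 0.29 [281.8, 190.1, 348.4, 273.3] [ 0.5046 -0.0767  0.0813]
top 0.25 [277.1, 204.2, 331.1, 252.5] [ 0.4452 -0.0456  0.2272]
```

```bash
python3 - <<'E'
from h import *
f=grab_frame('top'); a=cv2.resize(cv2.cvtColor(f['pixels'],cv2.COLOR_RGB2BGR)[180:290,250:360],(400,400),interpolation=cv2.INTER_CUBIC)
f=grab_frame('scene'); b=cv2.resize(cv2.cvtColor(f['pixels'],cv2.COLOR_RGB2BGR)[170:300,240:370],(400,400),interpolation=cv2.INTER_CUBIC)
cv2.imwrite('pics/e.png',np.hstack([a,b])); print(bot.observe()['force'],bot.observe()['moment'])
E
```

```text
[ 0.3572 -0.4486 -0.7163] [ 1.4442  0.5034 -0.0453]
```

View pics/e.png

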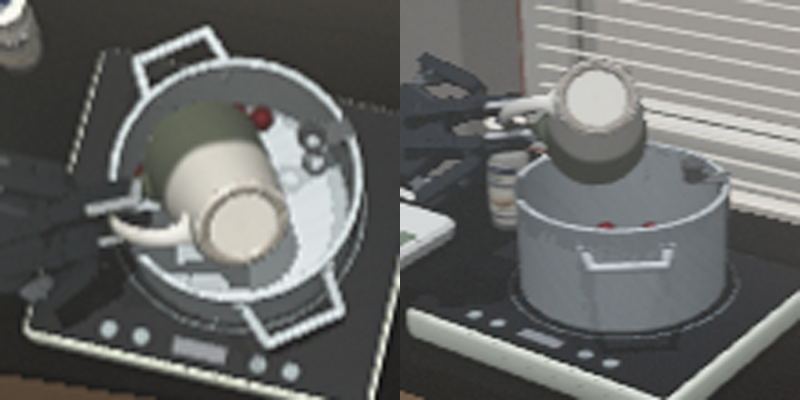

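```bash
cat >> h.py <<'E'
def reds(c):
    f=grab_frame(c); im=f['pixels'].astype(int); m=(im[...,0]>60)&(im[...,0]>2.2*im[...,1])&(im[...,0]>2.2*im[...,2])
    P,u,v=cloud(f); D=np.full(f['depth'].shape+(3,),np.nan); D[v,u]=P
    n,l,s,ce=cv2.connectedComponentsWithStats(m.astype(np.uint8))
    for i in range(1,n):
        q=D[l==i]; q=q[~np.isnan(q[:,0])]
        if len(q) and .2<np.median(q,0)[0]<.75 and abs(np.median(q,0)[1])<.5: print(c,'red',s[i,4],ce[i],np.median(q,0))
    return f
E
python3 -c "
from h import *
reds('top');reds('scene');print(bot.observe()['force'])"
```

```text
[ 0.4304  0.04   -1.1626]
```

```bash
sed -i 's/(im\[...,0\]>60)&(im\[...,0\]>2.2\*im\[...,1\])&(im\[...,0\]>2.2\*im\[...,2\])/(im[...,0]-im[...,1]>35)\&(im[...,0]-im[...,2]>25)/' h.py
python3 -c "
from h import *
reds('top');reds('scene')"
```

```text
top red 18 [321.4444 211.8333] [ 0.5547 -0.058   0.0585]
top red 16 [417.6875 213.125 ] [ 0.5835 -0.3179  0.0847]
top red 1 [438. 217.] [ 0.5881 -0.3767  0.0655]
top red 1 [288. 226.] [0.499  0.0265 0.0597]
top red 1 [444. 230.] [ 0.5539 -0.3967  0.0646]
top red 17 [452.6471 231.2941] [ 0.5535 -0.4218  0.0632]
top red 28 [437.0357 248.6786] [ 0.4907 -0.3779  0.0915]
top red 3 [419. 249.] [ 0.4827 -0.331   0.0912]
top red 1 [422. 249.] [ 0.4846 -0.3394  0.0879]
top red 79 [426.8987 263.6835] [ 0.4459 -0.3517  0.0906]
top red 1 [437. 250.] [ 0.4865 -0.3779  0.0937]
top red 3 [417. 253.] [ 0.4715 -0.3275  0.0882]
top red 3 [444. 258.] [ 0.4694 -0.3991  0.0899]
top red 3 [411. 259.] [ 0.4749 -0.3251  0.0075]
top red 3 [412. 265.] [ 0.4579 -0.3301  0.0032]
top red 3 [419. 266.] [ 0.4371 -0.3363  0.0898]
top red 2 [413.  271.5] [ 0.4392 -0.3346  0.0059]
top red 5 [437. 270.] [ 0.4343 -0.384   0.0873]
top red 11 [415.8182 278.0909] [ 0.4218 -0.3445  0.0022]
top red 8 [425.5 277.5] [ 0.4288 -0.3707  0.0045]
top red 9 [434.2222 276.4444] [ 0.4351 -0.3949  0.0043]
top red 749 [440.9239 302.478
[... 184 characters left out ...]
2  0.0828]
scene red 2 [451.5 268. ] [ 0.5544 -0.3985  0.0788]
scene red 1 [454. 269.] [ 0.5532 -0.4049  0.0784]
scene red 3 [463. 270.] [ 0.5615 -0.4242  0.0769]
scene red 1 [449. 275.] [ 0.5491 -0.3958  0.0614]
scene red 6 [456.5 275. ] [ 0.5522 -0.4131  0.0657]
scene red 10 [464.5 275.6] [ 0.5599 -0.4301  0.0643]
scene red 28 [449.5  283.25] [ 0.5493 -0.399   0.039 ]
scene red 17 [463.5882 288.7647] [ 0.556  -0.4332  0.0296]
scene red 3 [453. 292.] [ 0.5493 -0.4098  0.0178]
scene red 1 [465. 293.] [ 0.5615 -0.436   0.0162]
scene red 56 [421.0893 317.1071] [ 0.4286 -0.3737  0.0059]
scene red 606 [439.5611 338.2393] [ 0.3692 -0.4005  0.0097]
scene red 1 [395. 331.] [ 0.3511 -0.3423  0.0058]
```

>>> {"method": "play_rows", "body": {"plan": [[[0.38,-0.45,0.1],[0,0,0],1],[[0.38,-0.45,0.1],[0,0,0],1],[[0,0,0],[-0.234,0,0.87],1],[[0,0,0],[-0.234,0,0.87],1],[[0,0,0],[-0.234,0,0.87],1],[[0,0,0],[-0.234,0,0.87],1],[[0,0,0],[-0.234,0,0.87],1],[[0,0,0],[-0.234,0,0.87],1],[[0,0,0],[-0.234,0,0.87],1],[[0,0,0],[-0.234,0,0.87],1],[[0,0,0],[-0.234,0,0.87],1],[[0,0,0],[-0.234,0,0.87],1],[[0,0,0],[-0.234,0,0.87],1],[[0,0,0],[-0.234,0,0.87],1],[[0,0,0],[-0.234,0,0.87],1],[[0,0,0],[-0.234,0,0.87],1],[[0,0,0],[-0.234,0,0.87],1],[[0,0,0],[-0.234,0,0.87],1],[[0,0,0],[-0.21,0,0.8],1],[[0,0,0],[0,0,0],1]]}}

```text
clock: 17.08
position: [0.43, 0.0128, 0.2267]
tool_rot: [-3.13, 1.31, 2.107]
force: [0.2, 0.9, -1.8]
grip_width: 0.0175
finger_force: 87.9
```

```bash
python3 - <<'E'
from h import *
R0=Rm([0,0,-1],[.4846,-.8353,-.2597])
togo([.4405,.3521-.008,.235],R0)
f=reds('top') ; a=cv2.resize(cv2.cvtColor(f['pixels'],cv2.COLOR_RGB2BGR)[180:290,250:360],(400,400),interpolation=cv2.INTER_CUBIC)
cv2.imwrite('pics/f.png',a)
E
```

```text
t 17.07 q [-1.3989  0.8562  0.6292  2.3561  1.008   0.9187 -1.2909] p [0.43   0.0128 0.2267] w 0.0175 F [ 0.2243  0.9044 -1.7742] ff 87.89872066117823
[[-0.1318  0.8653  0.4836]
 [ 0.2217  0.5013 -0.8364]
 [-0.9662 -0.0031 -0.2579]]
shift [  2.5597   7.0061 -10.9682] turn(tool) [-0.0092  0.0125  0.0187]
top red 2 [323.  210.5] [ 0.5598 -0.061   0.0604]
top red 16 [417.6875 213.125 ] [ 0.5841 -0.3179  0.0848]
top red 1 [438. 217.] [ 0.5893 -0.3773  0.0624]
top red 18 [452.8333 231.1667] [ 0.5545 -0.4219  0.0631]
top red 1 [444. 231.] [ 0.552  -0.3975  0.0619]
top red 29 [436.8966 248.5517] [ 0.4903 -0.3773  0.0911]
top red 5 [420. 249.] [ 0.483  -0.3338  0.0905]
top red 83 [426.8072 263.988 ] [ 0.4452 -0.3523  0.0907]
top red 3 [417. 253.] [ 0.4714 -0.3274  0.0887]
top red 3 [444. 258.] [ 0.4689 -0.3986  0.0929]
top red 3 [411. 259.] [ 0.4739 -0.325   0.0041]
top red 3 [412. 265.] [ 0.4572 -0.3297  0.0039]
top red 3 [419. 266.] [ 0.4375 -0.3366  0.088 ]
top red 4 [413.  271.5] [ 0.4395 -0.3348  0.0043]
top red 5 [437. 270.] [ 0.4343 -0.3829  0.0867]
top red 11 [415.8182 278.0909] [ 0.4223 -0.3449  0.004 ]
top red 8 [425.5 277.5] [ 0.4282 -0.3712  0.002 ]
top red 9 [434.2222 276.4444] [ 0.4359 -0.3954  0.0041]
top red 1 [438. 276.] [ 0.438  -0.4051  0.0039]
top red 745 [440.9463 302.4617] [ 0.366  -0.3796  0.0089]
```

View pics/f.png

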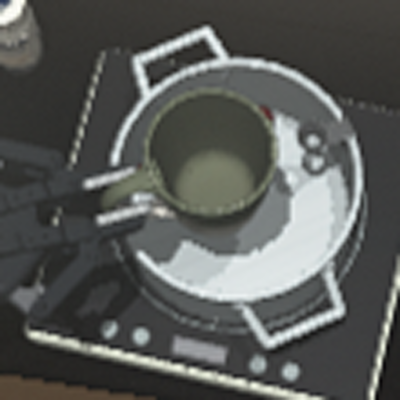

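>>> {"method": "play_rows", "body": {"plan": [[[0.17,0.467,-0.731],[0,0,0],1],[[0.17,0.467,-0.731],[0,0,0],1],[[0.17,0.467,-0.731],[0,0,0],1],[[0.17,0.467,-0.731],[0,0,0],1],[[0.17,0.467,-0.731],[0,0,0],1],[[0.17,0.467,-0.731],[0,0,0],1],[[0.17,0.467,-0.731],[0,0,0],1],[[0.17,0.467,-0.731],[0,0,0],1],[[0.17,0.467,-0.731],[0,0,0],1],[[0.17,0.467,-0.731],[0,0,0],1],[[0.17,0.467,-0.731],[0,0,0],1],[[0.17,0.467,-0.731],[0,0,0],1],[[0.17,0.467,-0.731],[0,0,0],1],[[0.17,0.467,-0.731],[0,0,0],1],[[0.17,0.467,-0.731],[0,0,0],1],[[0,0,0],[0,0,0],1]]}}

```text
clock: 19.12
position: [0.4409, 0.345, 0.2346]
tool_rot: [-3.121, 1.309, 2.116]
force: [0.6, -0.9, -1.8]
grip_width: 0.0173
finger_force: 87.9
```

```bash
python3 - <<'E'
from h import *
R0=Rm([0,0,-1],[.4846,-.8353,-.2597])
togo([.4405,.3441,.0965],R0)
f=grab_frame('top'); P,u,v=cloud(f); x,y,z=P.T
# mug axis tilt check: rim plane
o=bot.observe(); c=o['position'][:2]+np.array([.031,-.0551])
r=np.hypot(x-c[0],y-c[1]); zt=o['position'][2]-.0945+.127
k=(r<.048)&(r>.036)&(abs(z-zt)<.006)
A=np.c_[P[k,:2]-c,np.ones(k.sum())]; print('rim plane',k.sum(),np.linalg.lstsq(A,z[k],rcond=None)[0],zt, P[k].mean(0))
w=cv2.resize(cv2.cvtColor(f['pixels'],cv2.COLOR_RGB2BGR)[180:290,250:360],(400,400),interpolation=cv2.INTER_CUBIC)
g=grab_frame('scene'); b=cv2.resize(cv2.cvtColor(g['pixels'],cv2.COLOR_RGB2BGR)[150:280,150:280],(400,400),interpolation=cv2.INTER_CUBIC)
cv2.imwrite('pics/g.png',np.hstack([w,b]))
E
```

```text
t 19.12 q [-1.5124  0.9767  0.4926  1.6085  0.6205  1.4978 -0.8572] p [0.4409 0.345  0.2346] w 0.0173 F [ 0.6137 -0.8592 -1.7835] ff 87.92438542004675
[[-0.1344  0.8653  0.483 ]
 [ 0.2215  0.5013 -0.8364]
 [-0.9658 -0.0054 -0.2591]]
shift [ 5.3302 -0.0025  1.4508] turn(tool) [-0.0133  0.0044  0.034 ]
rim plane 189 [-0.0098  0.0102  0.2644] 0.2672334951907108 [0.4722 0.2901 0.2644]
```

View pics/g.png

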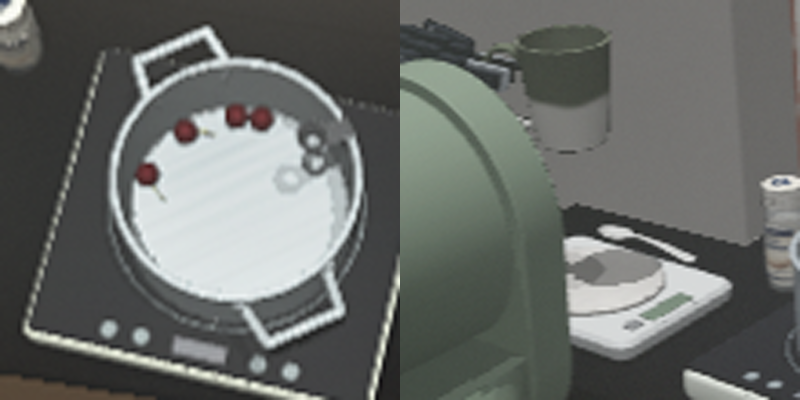

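>>> {"method": "play_rows", "body": {"plan": [[[0.75,0,0.2],[0,0,0.03],1],[[0.75,0,0.2],[0,0,0],1],[[0.75,0,0.2],[0,0,0],1],[[0.75,0,0.2],[0,0,0],1],[[0.75,0,0.2],[0,0,0],1],[[0.75,0,0.2],[0,0,0],1],[[0.4,0,0.11],[0,0,0],1],[[0.2,0,0.05],[0,0,0],1],[[0.15,0,0.04],[0,0,0],1],[[0,0,0],[0,0,0],1]]}}

```text
clock: 20.48
position: [0.4412, 0.3443, 0.099]
tool_rot: [3.133, 1.31, 2.086]
force: [-0.1, 0.9, -1.9]
grip_width: 0.0178
finger_force: 87.9
```

>>> {"method": "play_rows", "body": {"plan": [[[0.06,0,0.016],[0,0,0],1],[[0.06,0,0.016],[0,0,0],1],[[0,0,0],[0,0,0],1]]}}

```text
clock: 20.85
position: [0.4412, 0.3442, 0.0957]
tool_rot: [3.134, 1.31, 2.087]
force: [-0.8, -0.7, -1.4]
grip_width: 0.0174
finger_force: 87.9
```

>>> {"method": "play_rows", "body": {"plan": [[[0.05,0,0.013],[0,0,0],1],[[0,0,0],[0,0,0],1]]}}

```text
clock: 21.1
position: [0.4412, 0.3443, 0.0945]
tool_rot: [3.134, 1.31, 2.087]
force: [0.0, 2.0, 0.1]
grip_width: 0.0173
finger_force: 87.5
```

>>> {"method": "play_rows", "body": {"plan": [[[0,0,0],[0,0,0],0.5],[[0,0,0],[0,0,0],0.2],[[0,0,0],[0,0,0],-0.2],[[0,0,0],[0,0,0],-0.6],[[0,0,0],[0,0,0],-0.8],[[0,0,0],[0,0,0],-0.8],[[0,0,-0.5],[0,0,0],-0.8],[[0,0,-0.9],[0,0,0],-0.8],[[0,0,-0.9],[0,0,0],-0.8],[[0,0,-0.9],[0,0,0],-0.8],[[0,0,-0.9],[0,0,0],-0.8],[[0,0,0],[0,0,0],-0.8]]}}

```text
clock: 22.6
position: [0.3905, 0.432, 0.1209]
tool_rot: [3.132, 1.308, 2.088]
force: [0.2, -0.4, -0.3]
grip_width: 0.0771
finger_force: 0.0
```

```bash
python3 - <<'E'
from h import *
st()
T=np.array([.459,-.3655,.153])
for c in('top','scene'):
    f=grab_frame(c); P,u,v=cloud(f); x,y,z=P.T
    c0=np.array([.472,.289]); r=np.hypot(x-c0[0],y-c0[1]); k=(r<.052)&(r>.034)&(abs(z-.126)<.006)
    A=np.c_[P[k,:2]-c0,np.ones(k.sum())]; print(c,'rim plane',k.sum(),np.linalg.lstsq(A,z[k],rcond=None)[0],P[k].min(0),P[k].max(0))
    k=(abs(x-.459)<.03)&(abs(y+.366)<.03)&(z>.135)&(z<.165); 
    print('therm',np.percentile(P[k],[1,50,99],axis=0))
    k=(abs(x-.5175)<.02)&(abs(y+.1015)<.02)&(z>.142)&(z<.165); Q=P[k]
    print('eyelet',k.sum(),Q.mean(0),Q.min(0),Q.max(0),cv2.minEnclosingCircle((Q[Q[:,2]>.1475][:,:2]*1000).astype(np.float32)),cv2.fitEllipse((Q[:,:2]*1000).astype(np.float32)))
E
```

```text
t 22.6 q [-1.5474  1.2004  0.4133  1.3809  0.5062  1.5848 -0.9317] p [0.3905 0.432  0.1209] w 0.0771 F [ 0.2183 -0.3742 -0.2842] ff 0.0
[[-0.1282  0.8649  0.4853]
 [ 0.2256  0.502  -0.835 ]
 [-0.9657  0.0024 -0.2595]]
top rim plane 189 [ 0.0041 -0.0092  0.1245] [0.4314 0.2455 0.1201] [0.5163 0.3332 0.1306]
therm [[ 0.4505 -0.3792  0.1383]
 [ 0.4582 -0.3646  0.1503]
 [ 0.4695 -0.3518  0.156 ]]
eyelet 47 [ 0.5194 -0.102   0.148 ] [ 0.5077 -0.1133  0.1421] [ 0.5302 -0.0916  0.1557] ((518.2677001953125, -102.06915283203125), 12.040373802185059) ((517.6907348632812, -102.2957992553711), (19.449792861938477, 20.749454498291016), 132.9453887939453)
scene rim plane 109 [ 0.0198 -0.019   0.1234] [0.4291 0.2468 0.12  ] [0.5142 0.3318 0.1284]
therm [[ 0.4476 -0.3787  0.1354]
 [ 0.4532 -0.3658  0.1467]
 [ 0.4664 -0.3513  0.1537]]
eyelet 44 [ 0.5173 -0.1004  0.1474] [ 0.505  -0.111   0.1421] [ 0.5278 -0.0873  0.1511] ((515.041015625, -99.10575103759766), 14.147972106933594) ((516.7359008789062, -100.56865692138672), (20.298851013183594, 22.063127517700195), 159.03028869628906)
```

```bash
python3 - <<'E'
from kin import *
import kin
print(np.abs(kin._r).max())
q=json.loads(open('log.txt').readlines()[-1])[0]
q0=np.array([0,.6,0,1.6,0,.95,0])
for name,p in (('mid',[.45,.2,.3]),('th',[.459,-.3655,.122]),('thup',[.459,-.3655,.30]),('ey',[.5175,-.1015,.30]),('eydown',[.5175,-.1015,.181])):
    for yx in((0,1,0),(0,-1,0)):
        e,x=ik(np.array(p),Rm(yx,[0,0,-1]),q0,5); print(name,yx,round(e,3),x)
togo([.45,.2,.3],Rm([0,1,0],[0,0,-1]))
E
```

```text
0.002057845015764309
mid (0, 1, 0) 0.0 [-0.399   0.2627 -0.1644  1.851   0.0495  1.0318 -0.5833]
mid (0, -1, 0) 0.0 [ 0.1638  0.3836 -0.882   1.8159  0.3307  1.0975  2.3053]
th (0, 1, 0) 0.0 [ 0.595   0.6178 -0.0252  1.8021  0.0221  0.7219  0.5578]
th (0, -1, 0) 0.0 [ 0.0626  0.7687  0.8161  1.8347 -0.7268  0.8668 -1.9042]
thup (0, 1, 0) 0.0 [ 0.5097  0.4033  0.0944  1.648  -0.0417  1.0923  0.6158]
thup (0, -1, 0) 0.0 [-0.0248  0.5407  0.9358  1.6778 -0.468   1.1646 -2.1084]
ey (0, 1, 0) 0.0 [ 0.0786  0.3078  0.0098  1.7862 -0.0034  1.0476  0.0897]
ey (0, -1, 0) 0.0 [-0.6987  0.5121  1.1717  1.8369 -0.5188  1.1452 -2.4885]
eydown (0, 1, 0) 0.0 [ 0.0921  0.4539 -0.0077  1.9128  0.0048  0.7749  0.0817]
eydown (0, -1, 0) 0.0 [-0.5725  0.6492  1.0015  1.9597 -0.6928  0.9228 -2.3556]
t 22.7 q [-1.5457  1.2006  0.4143  1.3838  0.5066  1.5835 -0.9321] p [0.3915 0.43   0.1209] w 0.077 F [-0.8656  0.1467 -0.4519] ff 0.0
[[-0.1272  0.8659  0.4837]
 [ 0.2241  0.5002 -0.8364]
 [-0.9662  0.002  -0.2577]]
shift [-9.2822 -2.5623  6.9795] turn(tool) [2.295  8.5187 2.9648]
```

>>> {"method": "play_rows", "body": {"plan": [[[-0.9,0,-0.25],[0,0,0],-0.5],[[-0.97,0,-0.26],[0,0,0],-0.5],[[-0.97,0,-0.26],[0,0,0],-0.5],[[-0.97,0,-0.26],[0,0,0],-0.5],[[-0.97,0,-0.26],[0,0,0],-0.3],[[-0.97,0,-0.26],[0,0,0],-0.3],[[-0.97,0,-0.26],[0,0,0],-0.3],[[0,0,0],[0.23,0.852,0.296],-0.3],[[0,0,0],[0.23,0.852,0.296],-0.3],[[0,0,0],[0.23,0.852,0.296],-0.3],[[0,0,0],[0.23,0.852,0.296],-0.3],[[0,0,0],[0.23,0.852,0.296],-0.3],[[0,0,0],[0.23,0.852,0.296],-0.3],[[0,0,0],[0.23,0.852,0.296],-0.3],[[0,0,0],[0.23,0.852,0.296],-0.3],[[0,0,0],[0.23,0.852,0.296],-0.3],[[0,0,0],[0.23,0.852,0.296],-0.3],[[0,0,0],[0,0,0],-0.3]]}}

```text
clock: 24.95
position: [0.3925, 0.4281, 0.2963]
tool_rot: [-3.141, -0.002, 1.568]
force: [0.3, -1.2, 0.8]
grip_width: 0.0554
finger_force: 0.0
```

```bash
python3 -c "
from h import *
togo([.459,-.3655,.26],Rm([0,1,0],[0,0,-1]))"
```

```text
t 24.95 q [-1.173   0.417   0.3392  1.6741 -0.1551  1.0758 -0.7901] p [0.3925 0.4281 0.2963] w 0.0554 F [ 0.2924 -1.2038  0.8059] ff 0.0
[[ 0.0032  1.     -0.0002]
 [ 1.     -0.0032  0.0016]
 [ 0.0016 -0.0002 -1.    ]]
shift [-31.7366   2.7628   1.4011] turn(tool) [-0.0013 -0.0108 -0.0213]
```

>>> {"method": "play_rows", "body": {"plan": [[[-1,0.12,0],[0,0,0],-0.3],[[-1,0.12,0],[0,0,0],-0.3],[[-1,0.12,0],[0,0,0],-0.3],[[-1,0.12,0],[0,0,0],-0.3],[[-1,0.12,0],[0,0,0],-0.3],[[-1,0.12,0],[0,0,0],-0.3],[[-1,0.12,0],[0,0,0],-0.3],[[-1,0.12,0],[0,0,0],-0.3],[[-1,0.12,0],[0,0,0],-0.3],[[-1,0.12,0],[0,0,0],-0.3],[[-1,0.12,0],[0,0,0],-0.3],[[-1,0.12,0],[0,0,0],-0.3],[[-1,0.12,0],[0,0,0],-0.3],[[-1,0.12,0],[0,0,0],-0.3],[[-1,0.12,0],[0,0,0],-0.3],[[-1,0.12,0],[0,0,0],-0.3]]}}

```text
clock: 26.95
position: [0.4388, 0.0286, 0.2949]
tool_rot: [-3.141, -0.0, 1.571]
force: [0.3, 0.7, 0.3]
grip_width: 0.0558
finger_force: 0.0
```

>>> {"method": "play_rows", "body": {"plan": [[[-1,0.06,0],[0,0,0],-0.3],[[-1,0.06,0],[0,0,0],-0.3],[[-1,0.06,0],[0,0,0],-0.3],[[-1,0.06,0],[0,0,0],-0.3],[[-1,0.06,0],[0,0,0],-0.3],[[-1,0.06,0],[0,0,0],-0.3],[[-1,0.06,0],[0,0,0],-0.3],[[-1,0.06,0],[0,0,0],-0.3],[[-1,0.06,0],[0,0,0],-0.3],[[-1,0.06,0],[0,0,0],-0.3],[[-1,0.06,0],[0,0,0],-0.3],[[-1,0.06,0],[0,0,0],-0.3],[[-1,0.06,0],[0,0,0],-0.3],[[-1,0.06,0],[0,0,0],-0.3],[[-1,0.06,0],[0,0,0],-0.3],[[-0.7,0,0],[0,0,0],-0.3],[[0,0,0],[0,0,0],-0.3]]}}

```text
clock: 29.08
position: [0.4608, -0.3635, 0.2946]
tool_rot: [-3.14, 0.0, 1.569]
force: [0.4, -0.4, 0.4]
grip_width: 0.0553
finger_force: 0.0
```

```bash
python3 - <<'E'
from h import *
togo([.459,-.3655,.122],Rm([0,1,0],[0,0,-1]))
f=grab_frame('wrist'); P,u,v=cloud(f); x,y,z=P.T
k=(abs(x-.459)<.03)&(abs(y+.366)<.03)&(z>.145)&(z<.165); Q=P[k]
print('therm',k.sum(),np.percentile(Q,[1,50,99],axis=0),cv2.minAreaRect((Q[:,:2]*1000).astype(np.float32)))
k=(abs(x-.459)<.06)&(abs(y+.366)<.06)&(z>.088)&(z<.096); print('stand',cv2.minAreaRect((P[k,:2]*1000).astype(np.float32)))
E
```

```text
t 29.07 q [ 0.1288  0.4806  0.6381  1.6684 -0.3131  1.0982  0.8555] p [ 0.4608 -0.3635  0.2946] w 0.0553 F [ 0.4206 -0.428   0.4366] ff 0.0
[[ 0.0017  1.     -0.0016]
 [ 1.     -0.0017 -0.0003]
 [-0.0003 -0.0016 -1.    ]]
shift [-0.0794 -0.06    6.9061] turn(tool) [-0.0105  0.0019 -0.0112]
therm 992 [[ 0.4521 -0.3786  0.1456]
 [ 0.4605 -0.3642  0.1517]
 [ 0.4695 -0.3521  0.1536]] ((460.56622314453125, -365.4646911621094), (17.97442626953125, 27.443300247192383), 0.48528608679771423)
stand ((460.75592041015625, -366.34130859375), (62.032623291015625, 70.76690673828125), 15.2681245803833)
```

>>> {"method": "play_rows", "body": {"plan": [[[-0.08,0,0.7],[0,0,0],-0.3],[[0,0,0.9],[0,0,0],-0.3],[[0,0,0.9],[0,0,0],-0.3],[[0,0,0.9],[0,0,0],-0.3],[[0,0,0.9],[0,0,0],-0.3],[[0,0,0.9],[0,0,0],-0.3],[[0,0,0.9],[0,0,0],-0.3],[[0,0,0.8],[0,0,0],-0.3],[[0,0,0],[0,0,0],-0.3],[[0,0,0],[0,0,0],1],[[0,0,0],[0,0,0],1],[[0,0,0],[0,0,0],1],[[0,0,0],[0,0,0],1],[[0,0,0],[0,0,0],1]], "newtons": 50}}

```text
clock: 30.88
position: [0.4618, -0.3645, 0.123]
tool_rot: [3.141, 0.0, 1.571]
force: [-0.5, 1.3, 7.0]
grip_width: 0.0176
finger_force: 48.8
```

>>> {"method": "play_rows", "body": {"plan": [[[0,0,-0.3],[0,0,0],1],[[0,0,-0.5],[0,0,0],1],[[0,0,-0.8],[0,0,0],1],[[0,0,-0.8],[0,0,0],1],[[0,0,-0.8],[0,0,0],1],[[0,0,-0.8],[0,0,0],1],[[0,0,-0.8],[0,0,0],1],[[0,0,-0.8],[0,0,0],1],[[0,0,-0.8],[0,0,0],1],[[0,0,-0.6],[0,0,0],1],[[0,0,0],[0,0,0],1]]}}

```text
clock: 32.25
position: [0.4618, -0.3645, 0.2984]
tool_rot: [3.141, 0.001, 1.571]
force: [0.1, 0.4, -0.1]
grip_width: 0.0173
finger_force: 48.7
```

```bash
python3 - <<'E'
from h import *
o,R=st(); off=np.array([0,.001,0]); print('d',(R.T@(np.array([.5175,-.1015,.298])+off-o['position']))/.025)
for c in('top','scene'):
    f=grab_frame(c); P,u,v=cloud(f); x,y,z=P.T
    k=(abs(x-.461)<.012)&(abs(y+.365)<.012)&(z>.165)&(z<.245); Q=P[k]
    if k.sum()>3:print(c,k.sum(),np.percentile(Q,[2,50,98],axis=0))
    for lo_ in(.175,.20,.225):
        s=k&(z>lo_)&(z<lo_+.02); 
        if s.sum(): print(lo_,s.sum(),P[s].mean(0))
E
```

```text
t 32.25 q [ 0.1277  0.4793  0.6422  1.6614 -0.314   1.1053  0.8582] p [ 0.4618 -0.3645  0.2984] w 0.0173 F [ 0.0925  0.4359 -0.0567] ff 48.719894886016846
[[ 0.      1.      0.0006]
 [ 1.     -0.     -0.0007]
 [-0.0007  0.0006 -1.    ]]
d [10.5619  2.2272  0.0077]
scene 81 [[ 0.4554 -0.3679  0.1899]
 [ 0.4588 -0.3646  0.2174]
 [ 0.4628 -0.3609  0.2437]]
0.175 9 [ 0.4591 -0.3644  0.1917]
0.2 26 [ 0.4586 -0.3645  0.21  ]
0.225 30 [ 0.4589 -0.3646  0.2356]
```

>>> {"method": "play_rows", "body": {"plan": [[[0.5,0.1,0],[0,0,0],1],[[0.9,0.19,0],[0,0,0],1],[[0.9,0.19,0],[0,0,0],1],[[0.9,0.19,0],[0,0,0],1],[[0.9,0.19,0],[0,0,0],1],[[0.9,0.19,0],[0,0,0],1],[[0.9,0.19,0],[0,0,0],1],[[0.9,0.19,0],[0,0,0],1],[[0.9,0.19,0],[0,0,0],1],[[0.9,0.19,0],[0,0,0],1],[[0.9,0.19,0],[0,0,0],1],[[0.9,0.19,0],[0,0,0],1],[[0.16,0.03,0],[0,0,0],1],[[0,0,0],[0,0,0],1]]}}

```text
clock: 34.1
position: [0.5169, -0.1002, 0.297]
tool_rot: [-3.14, 0.0, 1.571]
force: [-0.2, -0.1, -0.9]
grip_width: 0.0177
finger_force: 48.7
```

```bash
python3 - <<'E'
from h import *
o,R=st()
f=grab_frame('scene'); P,u,v=cloud(f); x,y,z=P.T
for a,b in((.18,.20),(.20,.22),(.22,.245)):
    s=(abs(x-.5175)<.015)&(abs(y+.1015)<.015)&(z>a)&(z<b); print('stem',a,s.sum(),P[s].mean(0) if s.any() else 0, 'u',u[s].mean() if s.any() else 0)
s=(abs(x-.5175)<.02)&(abs(y+.1015)<.02)&(z>.1425)&(z<.160); Q=P[s]; print('eye',Q.mean(0),Q.min(0),Q.max(0),u[s].min(),u[s].max())
w=grab_frame('wrist'); P,u2,v2=cloud(w); x,y,z=P.T
s=(abs(x-.5175)<.022)&(abs(y+.1015)<.022)&(z>.1425)&(z<.160); print('wrist eye',s.sum(), cv2.minEnclosingCircle((P[s,:2]*1000).astype(np.float32)) if s.any() else 0)
a=cv2.resize(cv2.cvtColor(f['pixels'],cv2.COLOR_RGB2BGR)[180:250,300:370],(420,420),interpolation=cv2.INTER_CUBIC)
b=cv2.resize(cv2.cvtColor(w['pixels'],cv2.COLOR_RGB2BGR),(380,285)); b=cv2.copyMakeBorder(b,0,135,0,0,cv2.BORDER_CONSTANT)
cv2.imwrite('pics/i.png',np.hstack([a,b]))
E
```

```text
t 34.1 q [-0.3949  0.3612  0.6276  1.8175 -0.2422  1.0419  0.3261] p [ 0.5169 -0.1002  0.297 ] w 0.0177 F [-0.2308 -0.0986 -0.922 ] ff 48.72550070285797
[[-0.0004  1.     -0.0015]
 [ 1.      0.0004 -0.0001]
 [-0.0001 -0.0015 -1.    ]]
stem 0.18 14 [ 0.5145 -0.101   0.1941] u 334.07142857142856
stem 0.2 21 [ 0.5127 -0.1015  0.2104] u 333.9047619047619
stem 0.22 30 [ 0.5142 -0.1011  0.2323] u 334.03333333333336
eye [ 0.5175 -0.1002  0.1477] [ 0.5048 -0.1119  0.1431] [ 0.5288 -0.0901  0.1519] 330 339
wrist eye 701 ((517.7310791015625, -101.99009704589844), 12.138283729553223)
```

View pics/i.png

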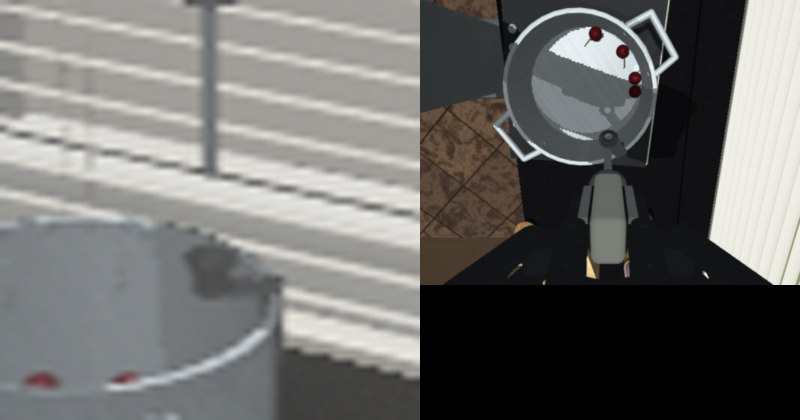

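>>> {"method": "play_rows", "body": {"plan": [[[-0.04,0.02,0.5],[0,0,0],1],[[0,0,0.5],[0,0,0],1],[[0,0,0.3],[0,0,0],1],[[0,0,0.2],[0,0,0],1],[[0,0,0.2],[0,0,0],1],[[0,0,0.2],[0,0,0],1],[[0,0,0],[0,0,0],1]]}}

```text
clock: 35.08
position: [0.5175, -0.1013, 0.2495]
tool_rot: [-3.14, -0.0, 1.571]
force: [0.1, 0.1, -1.2]
grip_width: 0.0176
finger_force: 48.7
```

>>> {"method": "play_rows", "body": {"plan": [[[0,0,0.2],[0,0,0],1],[[0,0,0.2],[0,0,0],1],[[0,0,0.2],[0,0,0],1],[[0,0,0.2],[0,0,0],1],[[0,0,0],[0,0,0],1]]}}

```text
clock: 35.7
position: [0.5174, -0.1014, 0.2293]
tool_rot: [-3.14, 0.0, 1.571]
force: [0.6, 0.6, -0.4]
grip_width: 0.0171
finger_force: 48.7
```

>>> {"method": "play_rows", "body": {"plan": [[[0,0,0.3],[0,0,0],1],[[0,0,0.3],[0,0,0],1],[[0,0,0.3],[0,0,0],1],[[0,0,0.3],[0,0,0],1],[[0,0,0.3],[0,0,0],1],[[0,0,0.15],[0,0,0],1],[[0,0,0],[0,0,0],1]]}}

```text
clock: 36.58
position: [0.5174, -0.1014, 0.1882]
tool_rot: [-3.14, 0.0, 1.571]
force: [0.1, 0.0, -0.3]
grip_width: 0.0179
finger_force: 48.7
```

>>> {"method": "play_rows", "body": {"plan": [[[0,0,0.05],[0,0,0],1],[[0,0,0.05],[0,0,0],1],[[0,0,0],[0,0,0],1]]}}

```text
clock: 36.95
position: [0.5175, -0.1013, 0.186]
tool_rot: [-3.141, -0.0, 1.571]
force: [0.7, -0.7, -0.5]
grip_width: 0.0177
finger_force: 48.7
```

>>> {"method": "play_rows", "body": {"plan": [[[0,0,0.06],[0,0,0],1],[[0,0,0.06],[0,0,0],1],[[0,0,0],[0,0,0],1]]}}

```text
clock: 37.33
position: [0.5174, -0.1013, 0.1828]
tool_rot: [-3.14, 0.0, 1.571]
force: [0.5, -0.4, -0.5]
grip_width: 0.0172
finger_force: 48.7
```

>>> {"method": "play_rows", "body": {"plan": [[[0,0,0.06],[0,0,0],1],[[0,0,0],[0,0,0],1]]}}

```text
clock: 37.58
position: [0.5176, -0.1014, 0.1819]
tool_rot: [-3.141, -0.0, 1.571]
force: [-2.9, 0.3, 10.6]
grip_width: 0.0176
finger_force: 50.2
```

>>> {"method": "play_rows", "body": {"plan": [[[0,0,-0.03],[0,0,0],1],[[0,0,0],[0,0,0],0.5],[[0,0,0],[0,0,0],0.2],[[0,0,0],[0,0,0],-0.1],[[0,0,0],[0,0,0],-0.3],[[0,0,0],[0,0,0],-0.3],[[0,0,-0.4],[0,0,0],-0.3],[[0,0,-0.8],[0,0,0],-0.3],[[0,0,-0.8],[0,0,0],-0.3],[[0,0,-0.8],[0,0,0],-0.3],[[0,0,-0.8],[0,0,0],-0.3],[[0,0,-0.8],[0,0,0],-0.3],[[-0.5,-0.5,-0.8],[0,0,0],-0.3],[[-0.8,-0.5,-0.4],[0,0,0],-0.3],[[-0.8,-0.5,0],[0,0,0],-0.3],[[-0.8,0,0],[0,0,0],-0.3],[[-0.8,0,0],[0,0,0],-0.3],[[0,0,0],[0,0,0],-0.3],[[0,0,0],[0,0,0],-0.3]]}}

```text
clock: 39.95
position: [0.4798, -0.1938, 0.3222]
tool_rot: [-3.14, -0.0, 1.57]
force: [-0.1, 0.5, 0.6]
grip_width: 0.0559
finger_force: 0.0
```

```bash
python3 - <<'E'
from h import *
st()
f=grab_frame('top'); g=grab_frame('scene')
for nm,F in(('top',f),('scene',g)):
    P,u,v=cloud(F); x,y,z=P.T
    k=(abs(x-.5175)<.025)&(abs(y+.1015)<.025)&(z>.195)&(z<.225); print(nm,'handle top',k.sum(),np.percentile(P[k],[2,50,98],axis=0) if k.any() else 0)
    Q=P[(x>.37)&(x<.62)&(y>-.15)&(y<.06)&(z>.129)&(z<.138)]
    for _ in range(5):
        A=np.c_[2*Q[:,:2],np.ones(len(Q))];s=np.linalg.lstsq(A,(Q[:,:2]**2).sum(1),rcond=None)[0];r=np.sqrt(s[2]+s[:2]@s[:2]);e=abs(np.hypot(*(Q[:,:2]-s[:2]).T)-r);Q=Q[e<max(.004,np.median(e)*2)]
    print('pan',s[:2],r)
a=cv2.resize(cv2.cvtColor(f['pixels'],cv2.COLOR_RGB2BGR)[170:310,140:460],(800,350),interpolation=cv2.INTER_CUBIC)
b=cv2.resize(cv2.cvtColor(g['pixels'],cv2.COLOR_RGB2BGR)[170:300,180:476],(569,250),interpolation=cv2.INTER_CUBIC); b=cv2.copyMakeBorder(b,0,0,0,231,cv2.BORDER_CONSTANT)
cv2.imwrite('pics/j.png',np.vstack([a,b]))
E
```

```text
t 39.95 q [-0.2491  0.3224  0.6742  1.8055 -0.2243  1.0925  0.504 ] p [ 0.4798 -0.1938  0.3222] w 0.0559 F [-0.1     0.5085  0.5663] ff 0.0
[[ 0.0003  1.     -0.0013]
 [ 1.     -0.0003  0.0002]
 [ 0.0002 -0.0013 -1.    ]]
top handle top 0 0
pan [0. 0.] 0.0
scene handle top 92 [[ 0.5051 -0.1162  0.1959]
 [ 0.5104 -0.1047  0.2051]
 [ 0.5225 -0.0893  0.2118]]
pan [ 0.4813 -0.0509] 0.08636284416999238
  return _methods._mean(a, axis=axis, dtype=dtype,
  ret = ret.dtype.type(ret / rcount)
```

View pics/j.png

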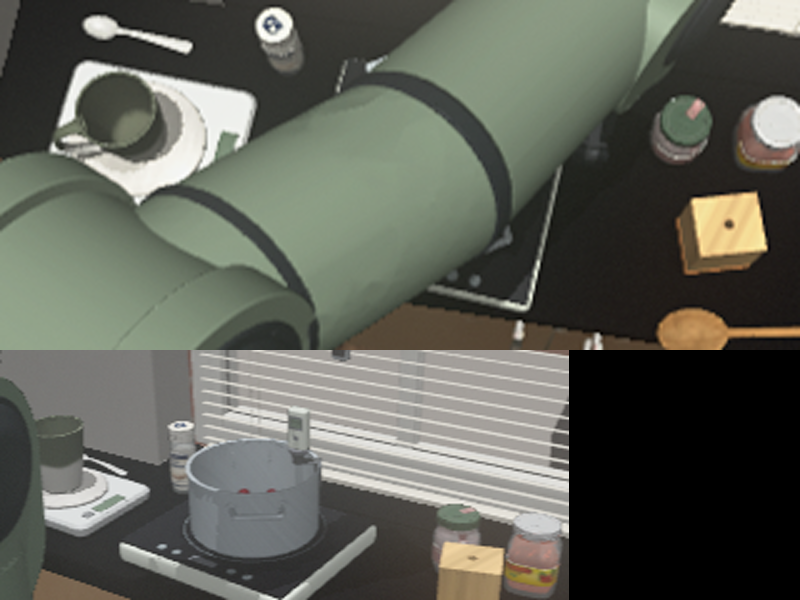

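```bash
python3 -c "
from workcell import bot
print(bot.job_done())"
```

```text
the job is handed in; nothing more can be done
None
```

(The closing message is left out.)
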